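# Register a tile mould on its two dowels and let it down

## Robot

A 6-joint arm with a two-finger parallel gripper is mounted at the origin on a cart in front of the work surface, level with it; the furniture and walls round the work are solid. World frame = base frame: x ahead of the robot, y to its left, z up, the work surface at z = 0. Lengths are in m, angles in rad, forces in N, time in s.
With the tool pointing down it reaches from about 0.375 to 0.925 m from the base axis. Payload 5.7 kg.
Tool frame: the origin (TCP) lies on the centre line of the jaws, within the pads' length; the fingertips stand 22 mm ahead of it and the grasp point (between the pads) lies 3 mm ahead of it (manip.finger_overhang is the distance from the TCP to the fingertips, in m); z points along the fingers, y is the line along which they close (so a half turn about z gives the same grasp; the last joint's range is limited). The gripper opens to 88 mm and grips with 3 to 60 N. Pads are 20 mm wide; open, the fingers measure 115 mm over their backs; the gripper's body (75 mm by 178 mm) begins 61 mm behind the grasp point.
Start: joints at [1.007, 0.359, 1.51, -0, 1.272, -0.115], TCP at [0.26, 0.541, 0.245] pointing down, gripper open.
Joint ranges: [-2.97, 2.97], [-1.01, 2.36], [0.21, 2.38], [-0.96, 4.11], [0.2, 2.71], [-2.98, 2.98]. Speed limits (rad/s): [2.39, 2.39, 3.14, 3.14, 3.14, 3.14].

## Interface

Orientations are given as [roll, pitch, yaw] about the fixed x, y, z axes, in that order (R = Rz(yaw) Ry(pitch) Rx(roll)).
In Python, from plant import manip, optics, spotter gives the robot as it stands. The module is installed in compiled form; this text tells all that it offers.
- The arm moves only by the tool move_arm, never from a script. Its argument "motion" is a list of rows, each a list of 7 numbers: the turn, a rotation vector about the tool's x, y, z in degrees, then the shift along the tool's x, y, z in mm, then the finger opening in mm, from 0 to 87.8. In form: [[wx, wy, wz, tx, ty, tz, gripper], ...]. A call has 1 to 12 rows; each row is the pose to reach, as a shift and turn from the pose commanded when the call began, along the tool's axes at that moment; what a row does not reach only later rows make up. A row lasts 1/10 s, in which the tool goes at most 50 mm and 8.59 degrees, less where a joint would pass 70% of its speed; a pose out of reach is approached as far as the arm can. A call with a gripper value outside its range is refused whole. The fingers move at their own pace and stop on an object; "squeeze" is the grip in N (left out, the last holds). Time passes only in rows, so rows that repeat a pose let the fingers close. It gives the time, the measured TCP pose, the force, the opening and the grip force at its end, in the units of the state.
- manip.get_state(): the state, without advancing time (a new reading comes with each control period).
- optics.get_image(name): name is "scene" or "side" or "wrist"; returns a dict with "image" (480x640x3 uint8, blue, green, red), "depth" (480x640 float32, m along the optical axis (not along the pixel's ray), 0 where there is no reading), "K" (3x3 intrinsics, pixels), "view" (4x4, takes a point from world to camera coordinates); the wrist camera has in their place "tool_from_camera" (4x4, takes a point from camera to tool coordinates, whose origin is the TCP and whose axes are the flange's). Camera axes: x right, y down, z forward; pixel columns grow to the right and rows downward; lengths in m; the calibration is good to about 2 mm. A picture is of the moment at which its call begins: read the wrist's pose just before it.
- manip.sign_off(): hands the job in; it is judged then, once.
Trained networks look in a picture, given as the dict that the camera call returned (one of the last four; its "shot" number tells which), for a name from the list of things; names that differ only in an ending like _2 or _b are one class to them, and where a whole thing is asked for, a point or a joint stands for the part that bears it (a point fixed in the world has none). Each returns a list of dicts, best first, with "p" (0 to 1); they miss things now and then, are a little off and sometimes report something else, mostly with a low value. They report only what shows in the picture. A call takes as long as a camera call.
- spotter.silhouettes(picture, label): "mask" (480x640 bool, what is visible of it) and "extent" ([left, top, right, bottom] in pixels, round what is visible of it).
- spotter.place_of(picture, label): "pixel" ([column, row] in pixels: a listed point, or the origin of a listed thing).
The state is a dict: "time": time; "joint_pos": joint angles; "dq": joint speeds; "tau": joint torques, N m; "ee_pos": TCP position; "eef_rot": TCP orientation; "contact_force": force on the tool from outside, world axes, zero at the start; "moment": the same for the moment, N m; "finger_gap": opening from 0.0 (shut) to 1.0 (fully open); "grasp_force": force on a finger pad.
Only numpy, scipy, OpenCV 4.12 (cv2) and the standard library are available. Lean on these libraries where they do the work, as an engineer would, in place of code of your own. Each camera call takes 0.05 s, during which the arm holds its last target. There are 200 camera calls.

## Task

Slide the mould plate along the raised rails until both of its holes stand over the two brass dowels, and only then swing the red-handled lever all the way across to let the plate down, so that it sits flat and fully home on both dowels. Push on the metal plate only, never on the plaster mould, and leave the things around the bed where they are.

Things in the scene. Friction and masses are not known exactly. Their poses are not given: they have to be found in the camera images.
- bed: Fixed register bed: green cast base with a ground steel top, 190 (x) x 270 (y) mm, the steel 30 mm above the bench. Origin on the bench under its centre; own x points away from the robot, own y to the left along its length, z up; turned up to 14 degrees. Two brass dowels stand on it, one near each end.
- dowel_r (a point): Tip of the right-hand brass dowel (own y = -83 mm of the bed, beside the lever). The dowel is 12 mm in diameter, 12 mm tall above the steel top, its upper 3.5 mm tapered to 8.4 mm; its tip is 4 mm below the raised rails. Axes as the bed's.
- dowel_l (a point): Tip of the left-hand brass dowel (own y = +83 mm of the bed), of the same size. Axes as the bed's.
- plate: Aluminium mould plate, 130 (x) x 200 (y) x 14 (z) mm, 0.9 kg with mould, loose on the rails (3 to 8 N slides it). Origin: centre of its underside; in place its axes match the bed's and its origin is over the bed's, underside 30 mm above the bench (46 on raised rails). Starts 25-50 mm too far left, 10-26 mm too near the robot, turned up to 12 degrees. Let down askew, it hangs on the dowel tips.
- hole_round (a point): Centre of the plate's round through hole, 14.5 mm in diameter, at the underside, own (0, -83) mm of the plate; it goes over the right-hand dowel.
- hole_slot (a point): Centre of the plate's square-ended slot through the plate, 14.5 mm (x) by 21 mm (y), at the underside, own (0, +83) mm of the plate; it goes over the left-hand dowel.
- mould: White plaster tile mould fixed on the middle of the plate, 104 x 104 x 27 mm with a 78 mm square hollow 15 mm deep in its top. Origin at the centre of its underside, on the plate's top face; 13 mm of plate shows on the two long sides, 48 mm at each end. Not to be pushed on.
- lever (a joint): Cam lever angle, rad: 0 = towards the robot, rails fully raised; 1.257 = pushed away from the robot to its stop, rails lowered by 17 mm (evenly, 13.5 mm per rad). Turns counter-clockwise seen from above, stays where left, takes about 3 to 8 N at the handle; swung back, it raises the plate again. Starts between 0 and 0.08.
- lever_pivot (a point): Vertical axis of the lever, at the right-hand end of the bed (own (0, -143) mm of the bed), 19 mm above the bench.
- lever_grip (a point): Middle of the upright red handle at the lever's free end, 95 mm from the pivot and 44 mm above the bench; the handle is about 20 to 23 mm in diameter and reaches from 18 to 70 mm above the bench. Below it a 11 mm steel bar leads to the pivot.
- small_roller: Wooden slab roller, 85 x 216 x 38 mm, lying left of the bed. Leave it.
- saucer_t0: Tan saucer, 92 mm wide, 33 mm tall, right of the bed. Leave it.
- stamp_b: Turned wooden stamp, 29 mm wide, 58 mm tall, on the left. Leave it.
- tape_roll: Roll of paper tape, 64 mm wide, 19 mm tall, on the left. Leave it.
- water_cup: White cup, 69 mm wide, 79 mm tall, on the left. Leave it.
- rail_top (a point): Middle point between the tops of the two white nylon lift rails, which run along the bed's y at its x = -42 and +42 mm (12 mm wide, 228 mm long). Raised, the tops are 46 mm above the bench, 16 mm above the steel; lowered, they sink 1 mm below the steel.

How it is judged:
On the way, in this order (a step that is already met when the one before it is completed fails the run):
1. rails still raised (lever under 0.2 rad), the plate lies level and still, its round hole within 4 mm of the right dowel, its slot within 4 mm across and 6 mm along of the left one (value of joint lever below 0.2 rad and horizontal distance between hole_round and dowel_r below 0.004 m and x of hole_slot in the frame of dowel_l between -0.004 and 0.004 m and y of hole_slot in the frame of dowel_l between -0.006 and 0.006 m and angle between plate's own z axis and vertical below 0.03 rad and linear speed of plate below 0.02 m/s), for 0.1 s.
2. the lever is swung across and the plate comes down on both dowels (value of joint lever above 1.1 rad and z of plate in the frame of bed below 0.032 m and angle between plate's own z axis and vertical below 0.02 rad), for 0.2 s.
At the end, for the whole second after the job is handed in: The lever is across (over 1.1 rad), the plate lies flat on the steel top (underside 28 to 32 mm above the bed's origin, tilt under 0.02 rad), its round hole within 3 mm of the right-hand dowel's axis and its slot within 3 mm across of the left-hand one, and it is at rest (all of step 2 and z of plate in the frame of bed above 0.028 m and horizontal distance between hole_round and dowel_r below 0.003 m and x of hole_slot in the frame of dowel_l between -0.003 and 0.003 m and angle between the y axis of plate and the y axis of bed, either way round below 0.04 rad and linear speed of plate below 0.01 m/s); the robot touches nothing.
It fails at once if the plaster mould is pushed on (over 2 N from the robot) (contact force between any of the fingers, the arm and mould above 2 N).
It fails at once if the plate is tipped (over 0.2 rad) (angle between plate's own z axis and vertical above 0.2 rad).
It fails at once if a thing around the bed is moved more than 25 mm (distance of any of small_roller, saucer_t0, stamp_b, tape_roll, water_cup from where it was at the start of the episode above 0.025 m).
It also fails if it takes over 67 s, if anything falls off the work surface, if the arm or the gripper's body presses on something with over 40 N, if the wrist force passes 120 N, or if a joint passes its speed limit or range.

## Working session

There is one attempt and no reset: what is moved stays moved. The work goes in short steps, Python scripts to look and compute and a tool call to move; the robot and the scene stay as the last step left them, time stands still between calls to the robot, and variables do not carry over. Pictures are saved under pics/ and viewed, at most 10 in all, crops included, and the job is handed in when it is done.

Besides the shell and the picture viewer there is one more tool, called after ">>>" as name(argument=value, ...) on one line, values as JSON. move_arm: Moves the arm, as the interface text tells. Its arguments: {"type":"object","properties":{"motion":{"type":"array","items":{"type":"array","items":{"type":"number"}}},"squeeze":{"type":"number"}},"required":["motion"]}

```bash
mkdir -p pics
cat > h.py <<'E'
import numpy as np, cv2
from plant import manip, optics, spotter
from scipy.spatial.transform import Rotation as R
def T_tool():
    s=manip.get_state(); T=np.eye(4); T[:3,:3]=R.from_euler('xyz',s['eef_rot']).as_matrix(); T[:3,3]=s['ee_pos']; return T
def shot(name):
    T=T_tool(); p=optics.get_image(name)
    p['c2w']=T@p['tool_from_camera'] if name=='wrist' else np.linalg.inv(p['view'])
    return p
def at_z(p,px,z):
    d=p['c2w'][:3,:3]@np.linalg.inv(p['K'])@np.array([px[0],px[1],1.]); o=p['c2w'][:3,3]
    return o+d*(z-o[2])/d[2]
def cloud(p):
    v,u=np.mgrid[:480,:640]; d=p['depth']; c=np.stack([u,v,np.ones_like(u)],-1)@np.linalg.inv(p['K']).T*d[...,None]
    return c@p['c2w'][:3,:3].T+p['c2w'][:3,3]
E
python3 - <<'E'
from h import *
s=manip.get_state(); print(s['ee_pos'],s['eef_rot'],s['time'])
Z=dict(dowel_r=.042,dowel_l=.042,hole_round=.046,hole_slot=.046,lever_pivot=.019,lever_grip=.044,plate=.046,bed=0,small_roller=.02,saucer_t0=0,stamp_b=0,tape_roll=0,water_cup=0)
for n in ['scene','side']:
    p=shot(n); cv2.imwrite(f'pics/{n}0.png',p['image']); print(n,p['c2w'][:3,3])
    for k,z in Z.items():
        for r in spotter.place_of(p,k)[:1]: print(k,round(r['p'],2),np.round(r['pixel']),at_z(p,r['pixel'],z).round(4))
E
```

```text
[0.25998845 0.54002178 0.24381905] [-3.13975376e+00 -2.08109279e-04  2.69283465e+00] 0.0
scene [-0.30327916 -0.39227124  1.14212923]
dowel_r 0.8 [362. 251.] [ 0.5637 -0.0796  0.042 ]
dowel_l 0.8 [362. 251.] [ 0.5637 -0.0796  0.042 ]
hole_round 0.74 [351. 259.] [ 0.5271 -0.0649  0.046 ]
hole_slot 0.9 [287. 241.] [0.5139 0.1019 0.046 ]
lever_pivot 0.66 [388. 260.] [ 0.5816 -0.1419  0.019 ]
lever_grip 0.72 [417. 279.] [ 0.5385 -0.2283  0.044 ]
plate 0.62 [320. 249.] [0.5247 0.0159 0.046 ]
small_roller 0.96 [170. 249.] [0.386  0.3671 0.02  ]
saucer_t0 0.7 [492. 331.] [ 0.5027 -0.4244  0.    ]
stamp_b 0.66 [160. 216.] [0.485  0.4708 0.    ]
tape_roll 0.66 [219. 194.] [0.6219 0.3715 0.    ]
water_cup 0.76 [186. 207.] [0.5416 0.426  0.    ]
side [ 0.15438632 -1.17579295  0.60223037]
dowel_r 0.61 [360. 267.] [ 0.5526 -0.0989  0.042 ]
dowel_l 0.61 [360. 267.] [ 0.5526 -0.0989  0.042 ]
hole_round 0.77 [344. 257.] [ 0.5313 -0.0472  0.046 ]
lever_pivot 0.76 [377. 288.] [ 0.5741 -0.1576  0.019 ]
lever_grip 0.92 [373. 294.] [ 0.5385 -0.2242  0.044 ]
plate 0.79 [330. 246.] [0.5185 0.0195 0.046 ]
bed 0.65 [342. 267.] [ 0.5424 -0.0091  0.    ]
small_roller 0.63 [258. 212.] [0.4018 0.3514 0.02  ]
saucer_t0 0.72 [391. 375.] [ 0.497  -0.4285  0.    ]
stamp_b 0.69 [280. 202.] [0.4907 0.477  0.    ]
tape_roll 0.52 [330. 214.] [0.6141 0.3437 0.    ]
water_cup 0.92 [300. 202.] [0.551  0.4625 0.    ]
```

>>> move_arm(motion=[[0, 0, 10, -80, -60, -60, 87], [0, 0, 58, -460, -370, -120, 87], [0, 0, 58, -460, -370, -120, 87], [0, 0, 58, -460, -370, -120, 87], [0, 0, 58, -460, -370, -120, 87], [0, 0, 58, -460, -370, -120, 87], [0, 0, 58, -460, -370, -120, 87], [0, 0, 58, -460, -370, -120, 87], [0, 0, 58, -460, -370, -120, 87], [0, 0, 58, -460, -370, -120, 87], [0, 0, 58, -460, -370, -120, 87], [0, 0, 58, -460, -370, -120, 87]])

```text
time: 2.6
ee_pos: [0.5124, 0.0105, 0.3644]
eef_rot: [3.141, 0.0, 1.68]
contact_force: [0.5, 1.2, 0.7]
finger_gap: 0.989
grasp_force: 0.0
```

View pics/scene0.png

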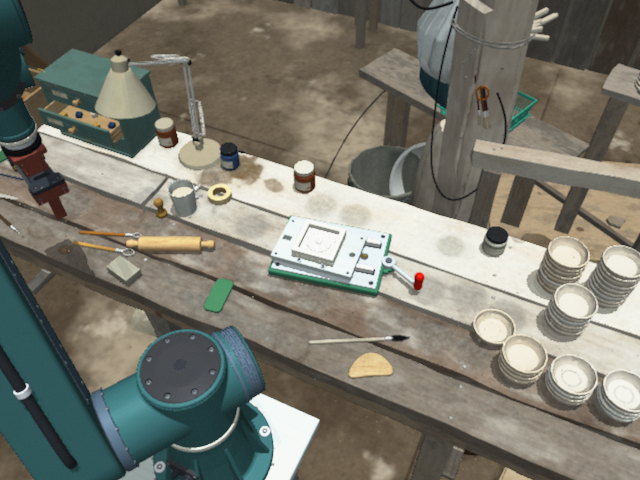

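Run:
```python
from h import *
Z=dict(dowel_r=.042,dowel_l=.042,hole_round=.06,hole_slot=.06,lever_pivot=.019,lever_grip=.044,plate=.046,bed=0,mould=.06)
p=shot('wrist'); cv2.imwrite('pics/w1.png',p['image']); print(p['c2w'].round(3))
for k,z in Z.items():
    for r in spotter.place_of(p,k)[:2]: print(k,round(r['p'],2),np.round(r['pixel']),at_z(p,r['pixel'],z).round(4))
```

```text
[[ 0.994  0.106  0.03   0.504]
 [ 0.11  -0.957 -0.268  0.084]
 [ 0.     0.269 -0.963  0.505]
 [ 0.     0.     0.     1.   ]]
dowel_r 0.84 [332. 150.] [0.5297 0.0754 0.042 ]
dowel_r 0.82 [337. 269.] [ 0.5579 -0.0884  0.042 ]
dowel_l 0.84 [332. 150.] [0.5297 0.0754 0.042 ]
dowel_l 0.82 [337. 269.] [ 0.5579 -0.0884  0.042 ]
hole_round 0.68 [320. 249.] [ 0.5285 -0.0556  0.06  ]
hole_slot 0.73 [322. 132.] [0.5138 0.0952 0.06  ]
lever_pivot 0.87 [336. 297.] [ 0.565  -0.1433  0.019 ]
lever_pivot 0.34 [320. 194.] [0.5212 0.0135 0.019 ]
lever_grip 0.81 [311. 352.] [ 0.5352 -0.2264  0.044 ]
plate 0.9 [321. 193.] [0.5218 0.0183 0.046 ]
plate 0.48 [323. 195.] [0.5248 0.016  0.046 ]
mould 0.73 [320. 198.] [0.5218 0.0137 0.06  ]
```

View pics/w1.png

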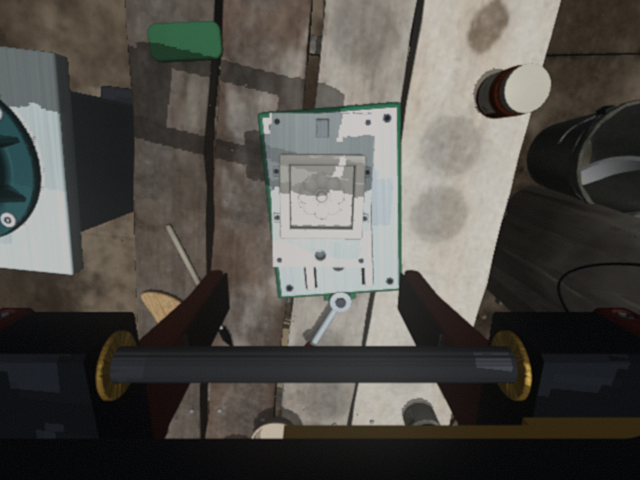

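```bash
cat >> h.py <<'E'
def rect(P,lo,hi,c=(.54,0),r=.2):
    m=(P[...,2]>lo)&(P[...,2]<hi)&(np.hypot(P[...,0]-c[0],P[...,1]-c[1])<r)
    n,l,st,_=cv2.connectedComponentsWithStats(cv2.morphologyEx(m.astype(np.uint8),cv2.MORPH_OPEN,np.ones((5,5))))
    i=1+np.argmax(st[1:,4]); q=P[l==i][:,:2].astype(np.float32)
    (x,y),(w,h),a=cv2.minAreaRect(q*1000); a=(a+45)%90-45
    if abs(a)>45: a=a
    return round(x,1),round(y,1),round(w,1),round(h,1),round(a,2)
E
python3 - <<'E'
from h import *
for i in range(2):
    p=shot('wrist'); P=cloud(p)
    h,_=np.histogram(P[...,2][(abs(P[...,0]-.54)<.12)&(abs(P[...,1])<.15)],bins=np.arange(-.01,.1,.004)); print(h)
    print('bed',rect(P,.018,.1,r=.175),'plate',rect(P,.052,.1,r=.17),'mould',rect(P,.08,.1,r=.17))
E
```

```text
[  27  100 7256  206    0    1   23  128 1643 2874 4841   85   12  356
  163   16  186 7585  193   63 2241 1496  187  968 2166    0    0]
bed (548.0, -20.5, 190.4, 304.6, 10.61) plate (522.3, 18.0, 130.3, 200.3, 5.73) mould (522.2, 18.1, 104.1, 104.2, 5.67)
[  26  124 7292  179    0    0   30  103 1676 3010 4685   87    8  366
  149   23  188 7578  185   57 2250 1516  166 1015 2112    0    0]
bed (548.0, -20.1, 190.8, 304.0, 10.64) plate (522.2, 17.9, 130.2, 200.5, 5.7) mould (522.1, 18.0, 104.2, 104.2, 5.45)
```

Run:
```python
from h import *
p=shot('wrist'); P=cloud(p)
m=((P[...,2]>.024)&(P[...,2]<.1)&(np.hypot(P[...,0]-.54,P[...,1])<.19)).astype(np.uint8)
for k in (9,15,21):
    mm=cv2.morphologyEx(m,cv2.MORPH_OPEN,np.ones((k,k)))
    q=P[mm>0][:,:2].astype(np.float32)*1000; print(k,cv2.minAreaRect(q))
(x,y),(w,h),a=cv2.minAreaRect(q)
for c,yaw in (((548,-6),a if a<45 else a-90),):
    print(x,y,yaw)
    t=np.radians(yaw); ex=np.array([np.cos(t),np.sin(t)]); ey=np.array([-ex[1],ex[0]])
    c=np.array([x,y])
    print('dr',c-83*ey,'dl',c+83*ey,'piv',c-143*ey,'grip',c-143*ey+95*np.array([np.cos(t-np.radians(126)),np.sin(t-np.radians(126))]))
    d=np.array([522.3,18])-c; print('plate in bed',d@ex,d@ey)
```

```text
9 ((546.2908325195312, -16.672836303710938), (185.22657775878906, 290.5077209472656), 10.282782554626465)
15 ((543.7847290039062, -6.50152587890625), (183.6117401123047, 268.8601379394531), 10.276520729064941)
21 ((540.672119140625, 4.729774475097656), (188.29867553710938, 194.65179443359375), 6.5406494140625)
540.672119140625 4.729774475097656 6.5406494140625
dr [550.12649068 -77.73000274] dl [531.21774761  87.18955169] piv [ 556.96097612 -137.33948025] grip [ 510.23941103 -220.05643955]
plate in bed -16.740954324066173 15.276586513963807
```

>>> move_arm(motion=[[0, 0, -4.1, 45, 7, 20, 87], [0, 0, -4.1, 90, 7, 40, 87], [0, 0, -4.1, 136, 7, 60, 87], [0, 0, -4.1, 137, 7, 110, 87], [0, 0, -4.1, 137, 7, 160, 87], [0, 0, -4.1, 137, 7, 210, 87], [0, 0, -4.1, 137, 7, 255, 87], [0, 0, -4.1, 137, 7, 280, 87], [0, 0, -4.1, 137, 7, 291, 87], [0, 0, -4.1, 137, 7, 291, 87], [0, 0, -4.1, 137, 7, 291, 87]])

```text
time: 4.35
ee_pos: [0.5049, 0.1498, 0.0738]
eef_rot: [3.14, 0.0, 1.752]
contact_force: [-0.5, -0.4, 0.1]
finger_gap: 0.991
grasp_force: 0.0
```

>>> move_arm(motion=[[0, 0, 0, -8, 0, 1, 87], [0, 0, 0, -14, 0, 2, 87], [0, 0, 0, -19, 0, 2, 87], [0, 0, 0, -23, 0, 2, 87], [0, 0, 0, -27, 0, 2, 87], [0, 0, 0, -31, 0, 2, 87], [0, 0, 0, -35, 0, 2, 87], [0, 0, 0, -39, 0, 2, 87], [0, 0, 0, -43, 0, 2, 87], [0, 0, 0, -45, 0, 2, 87], [0, 0, 0, -45, 0, 2, 87], [0, 0, 0, -45, 0, 2, 87]])

```text
time: 5.55
ee_pos: [0.512, 0.105, 0.0708]
eef_rot: [3.142, 0.0, 1.752]
contact_force: [-0.9, 1.6, 1.5]
finger_gap: 0.994
grasp_force: 1.1
```

Run:
```python
from h import *
for n in ('scene','side'):
    p=shot(n); P=cloud(p); print(n,rect(P,.052,.1,r=.17),rect(P,.08,.1,r=.17)); 
p=shot('wrist'); cv2.imwrite('pics/w2.png',p['image'])
P=cloud(p); print('w',rect(P,.052,.1,r=.17),rect(P,.08,.1,r=.17)); s=manip.get_state(); print(s['ee_pos'],s['contact_force'])
```

```text
scene (530.7, 6.5, 137.2, 222.6, 9.82) (532.9, -12.7, 109.5, 89.1, 8.76)
side (528.0, 5.1, 132.5, 228.5, 11.13) (481.0, 10.1, 57.2, 17.8, -10.48)
w (523.4, 45.1, 131.7, 36.2, 14.21) (467.7, 99.6, 9.9, 23.8, 38.52)
[0.51210143 0.10509186 0.07073531] [-0.84588404  3.23315305  0.62079058]
```

View pics/w2.png

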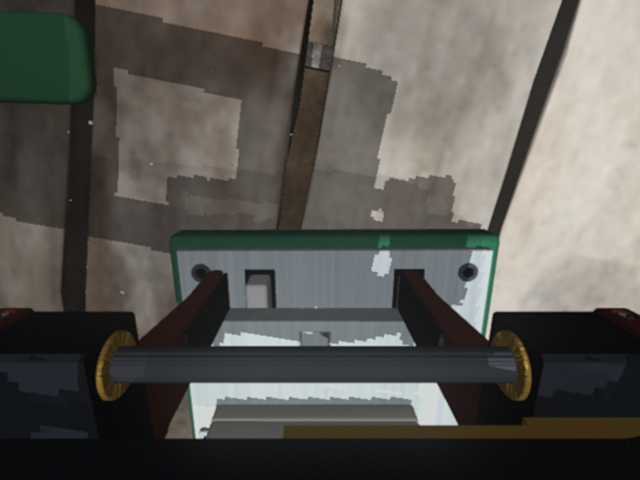

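>>> move_arm(motion=[[0, 0, 0, -2, 0, 0, 87], [0, 0, 0, -4, 0, 0, 87], [0, 0, 0, -4, 0, 0, 87], [0, 0, 0, -4, 0, 0, 87], [0, 0, 0, 20, 0, -5, 87], [0, 0, 0, 30, 0, -50, 87], [0, 0, 0, 20, 0, -100, 87], [0, 0, 0, -20, 0, -150, 87], [0, 0, 0, -60, 4, -190, 87], [0, 0, 0, -85, 8, -210, 87], [0, 0, 0, -85, 8, -210, 87], [0, 0, 0, -85, 8, -210, 87]])

```text
time: 6.9
ee_pos: [0.5359, 0.0218, 0.2814]
eef_rot: [3.14, 0.001, 1.75]
contact_force: [-0.2, -0.0, -0.3]
finger_gap: 0.992
grasp_force: 0.0
```

```bash
cat > m.py <<'E'
from h import *
import sys
p=shot('wrist'); cv2.imwrite(f'pics/{sys.argv[1]}.png',p['image']); P=cloud(p)
for i in range(1):
    print('plate',rect(P,.052,.1,r=.19),'mould',rect(P,.08,.1,r=.17))
m=((P[...,2]>.022)&(P[...,2]<.1)&(np.hypot(P[...,0]-.543,P[...,1]+.006)<.18)).astype(np.uint8)
for k in (9,15,21):
    mm=cv2.morphologyEx(m,cv2.MORPH_OPEN,np.ones((k,k))); print(k,np.round(np.hstack([np.ravel(v) for v in cv2.minAreaRect(P[mm>0][:,:2].astype(np.float32)*1000)]),1))
for k,z in dict(dowel_r=.042,dowel_l=.042,hole_round=.046,hole_slot=.046,lever_pivot=.019,lever_grip=.044,plate=.046,bed=0).items():
    for r in spotter.place_of(p,k)[:2]: print(k,round(r['p'],2),np.round(r['pixel']),at_z(p,r['pixel'],z).round(4))
E
python3 m.py w3
```

```text
plate (534.0, -8.6, 130.2, 200.5, 10.47) mould (533.8, -7.8, 104.2, 103.5, 10.46)
9 [546.7 -14.6 189.1 291.3  10.6]
15 [545.4  -7.8 189.1 277.3  10.6]
21 [544.8  -3.5 188.7 268.4  10.7]
dowel_r 0.83 [315. 159.] [0.5289 0.0757 0.042 ]
dowel_r 0.65 [314. 294.] [ 0.5565 -0.08    0.042 ]
dowel_l 0.83 [315. 159.] [0.5289 0.0757 0.042 ]
dowel_l 0.65 [314. 294.] [ 0.5565 -0.08    0.042 ]
hole_round 0.62 [306. 303.] [ 0.5479 -0.0914  0.046 ]
hole_slot 0.93 [302. 162.] [0.5149 0.0705 0.046 ]
lever_pivot 0.88 [316. 330.] [ 0.5698 -0.1412  0.019 ]
lever_grip 0.64 [278. 393.] [ 0.5341 -0.2271  0.044 ]
plate 0.88 [308. 234.] [ 0.5356 -0.0066  0.046 ]
```

View pics/w3.png

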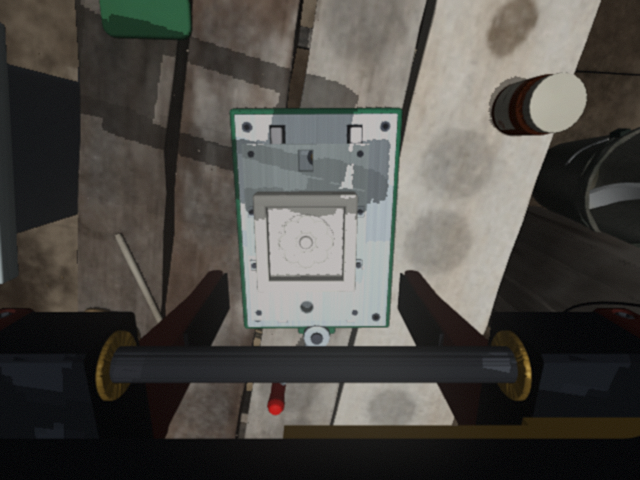

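```bash
cat > e.py <<'E'
from h import *
def edges(P,yaw,c=(543.5,-6.6),zlo=.022):
    t=np.radians(yaw); ex=np.array([np.cos(t),np.sin(t)]); ey=np.array([-ex[1],ex[0]])
    m=(P[...,2]>zlo)&(P[...,2]<.1); q=P[...,:2][m]*1000-np.array(c); u=q@ex; v=q@ey
    k=(abs(u)<110)&(abs(v)<150); u,v=u[k],v[k]; out={}
    def ext(a,b,lo,hi,f):
        bins=np.arange(lo,hi,4); e=[(x+2,f(b[(a>=x)&(a<x+4)])) for x in bins if ((a>=x)&(a<x+4)).any()]
        e=np.array(e); s=np.polyfit(e[:,0],e[:,1],1); med=np.median(e[:,1]); e=e[abs(e[:,1]-med)<5]; s=np.polyfit(e[:,0],e[:,1],1); return round(med,1),round(np.degrees(s[0]),2)
    return dict(xmin=ext(v,u,-110,120,np.min),xmax=ext(v,u,-110,120,np.max),ymax=ext(u,v,-80,80,np.max),ymin=ext(u[abs(u)>40],v[abs(u)>40],-85,85,np.min))
E
python3 - <<'E'
from e import *
p=shot('wrist'); P=cloud(p)
for z in (.015,.022,.027): print(edges(P,10.6,zlo=z))
# crop views
im=cv2.resize(p['image'][100:345,215:415],None,fx=3,fy=2.4*1.25/1.25,interpolation=cv2.INTER_CUBIC); 
a=cv2.resize(p['image'][130:190,260:360],(800,480)[:2] and (500,300),interpolation=cv2.INTER_CUBIC)
b=cv2.resize(p['image'][280:340,260:360],(500,300),interpolation=cv2.INTER_CUBIC)
cv2.imwrite('pics/c3.png',np.vstack([a,b])[:600])
E
```

```text
{'xmin': (np.float64(-92.4), np.float64(-0.04)), 'xmax': (np.float64(95.8), np.float64(0.05)), 'ymax': (np.float64(137.6), np.float64(0.49)), 'ymin': (np.float64(-131.0), np.float64(-0.1))}
{'xmin': (np.float64(-92.1), np.float64(-0.02)), 'xmax': (np.float64(95.6), np.float64(0.07)), 'ymax': (np.float64(136.8), np.float64(0.17)), 'ymin': (np.float64(-131.0), np.float64(-0.1))}
{'xmin': (np.float64(-85.8), np.float64(-0.07)), 'xmax': (np.float64(89.3), np.float64(0.05)), 'ymax': (np.float64(130.1), np.float64(-0.12)), 'ymin': (np.float64(-124.6), np.float64(-0.04))}
```

View pics/c3.png

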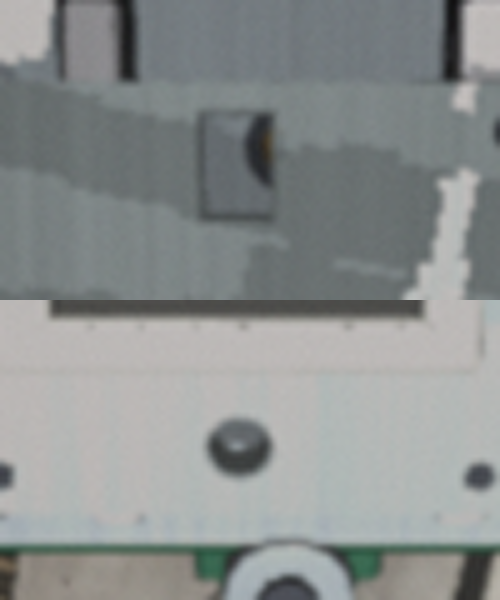

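>>> move_arm(motion=[[0, 0, 8, 0, -10, 0, 87], [0, 0, 16, -5, -20, 0, 87], [0, 0, 24, -8, -30, 0, 87], [0, 0, 32, -12, -40, 10, 87], [0, 0, 40, -15, -50, 20, 87], [0, 0, 48, -18, -60, 30, 87], [0, 0, 56, -20, -70, 40, 87], [0, 0, 64, -22, -80, 60, 87], [0, 0, 72, -24, -90, 80, 87], [0, 0, 80, -26, -101, 100, 87], [0, 0, 88, -26, -101, 120, 87], [0, 0, 89.7, -26, -101, 130, 87]])

```text
time: 8.6
ee_pos: [0.4394, -0.0205, 0.1494]
eef_rot: [-3.141, 0.002, 0.184]
contact_force: [0.0, -0.7, -0.0]
finger_gap: 0.991
grasp_force: 0.0
```

>>> move_arm(motion=[[0, 0, 0, 0, -3, 40, 87], [0, 0, 0, 0, -3, 70, 87], [0, 0, 0, 0, -3, 78, 87], [0, 0, 0, 8, -3, 78, 87], [0, 0, 0, 14, -3, 78, 87], [0, 0, 0, 18, -3, 78, 87], [0, 0, 0, 21, -3, 78, 87], [0, 0, 0, 24, -3, 78, 87], [0, 0, 0, 26, -3, 78, 87], [0, 0, 0, 28, -3, 78, 87], [0, 0, 0, 29, -3, 78, 87], [0, 0, 0, 29, -3, 78, 87]])

```text
time: 9.8
ee_pos: [0.4669, -0.0122, 0.0735]
eef_rot: [-3.141, 0.003, 0.187]
contact_force: [-5.5, -1.0, 4.3]
finger_gap: 0.99
grasp_force: 2.9
```

```bash
cat > k.py <<'E'
from e import *
import sys
p=shot('wrist'); cv2.imwrite(f'pics/{sys.argv[1]}.png',p['image']); P=cloud(p)
s=manip.get_state(); print(s['ee_pos'].round(4) if hasattr(s['ee_pos'],'round') else s['ee_pos'],np.round(s['contact_force'],1))
print('plate',rect(P,.052,.1,r=.19),'mould',rect(P,.08,.1,r=.17))
try: print({k:tuple(map(float,v)) for k,v in edges(P,10.6,c=(544.7,-3.5)).items()})
except Exception as x: print(x)
E
python3 k.py w4
```

```text
[ 0.4669 -0.0122  0.0735] [-5.6 -0.9  3.5]
plate (526.0, -8.7, 137.6, 202.1, 10.68) mould (538.3, -6.0, 93.9, 104.6, 10.69)
{'xmin': (-94.0, 0.09), 'xmax': (40.1, -0.02), 'ymax': (134.2, 0.17), 'ymin': (-134.0, 0.04)}
```

View pics/w4.png

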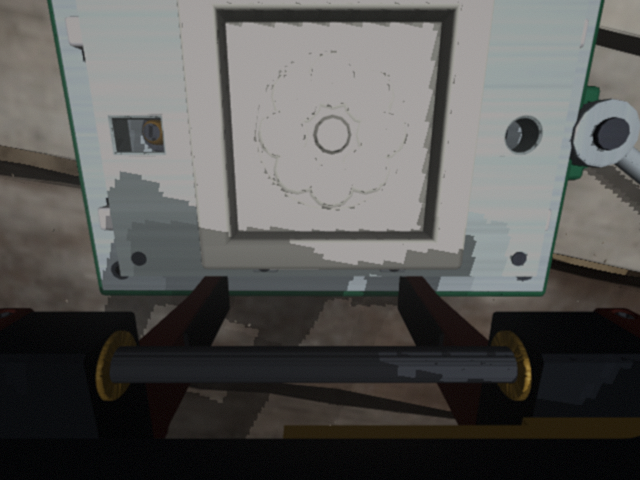

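Run:
```python
from h import *
p=cv2.imread('pics/w4.png')
a=cv2.resize(p[103:163,95:175],(400*1,300),interpolation=cv2.INTER_CUBIC); b=cv2.resize(p[103:163,485:565],(400,300),interpolation=cv2.INTER_CUBIC)
cv2.imwrite('pics/c4.png',np.hstack([a,b]))
q=shot('wrist'); print(q['c2w'].round(4)); 
for px,z in (((137,133),.06),((152,132),.042),((524,134),.06)): print(px,(at_z(q,px,z)*1000).round(1))
for k in ('dowel_r','hole_round','hole_slot'):
    for r in spotter.place_of(q,k)[:3]: print(k,round(r['p'],2),np.round(r['pixel'],1),at_z(q,r['pixel'],.042 if k[0]=='d' else .046).round(4))
```

```text
[[ 1.866e-01 -9.452e-01 -2.679e-01  5.399e-01]
 [-9.824e-01 -1.797e-01 -5.030e-02  1.300e-03]
 [-6.000e-04  2.726e-01 -9.621e-01  2.136e-01]
 [ 0.000e+00  0.000e+00  0.000e+00  1.000e+00]]
(137, 133) [528.6  76.1  60. ]
(152, 132) [529.1  77.8  42. ]
(524, 134) [559.1 -86.8  60. ]
dowel_r 0.73 [500.7 132.3] [ 0.56   -0.0859  0.042 ]
dowel_r 0.69 [149.3 135.9] [0.527 0.079 0.042]
hole_round 0.77 [504.1 134.9] [ 0.5588 -0.0858  0.046 ]
hole_slot 0.79 [151.9 133.3] [0.5287 0.076  0.046 ]
hole_slot 0.46 [326.8 140.4] [ 0.5409 -0.0049  0.046 ]
```

View pics/c4.png

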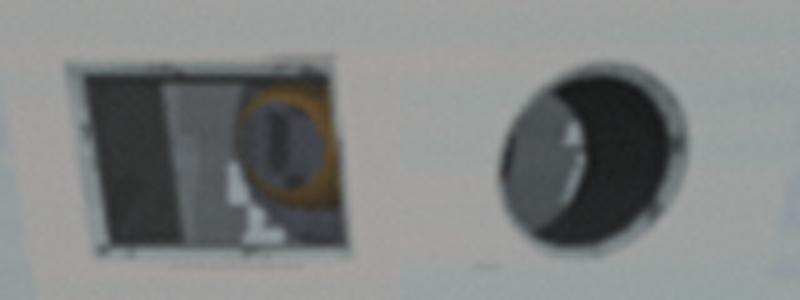

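>>> move_arm(motion=[[0, 0, 0, 0.7, 0, 0, 87], [0, 0, 0, 1.4, 0, 0, 87], [0, 0, 0, 1.4, 0, 0, 87], [0, 0, 0, 1.4, 0, 0, 87]])

```text
time: 10.45
ee_pos: [0.468, -0.012, 0.0735]
eef_rot: [-3.141, 0.003, 0.187]
contact_force: [-6.6, -0.7, 5.0]
finger_gap: 0.991
grasp_force: 3.2
```

```bash
python3 k.py w5
python3 - <<'E'
from h import *
p=cv2.imread('pics/w5.png')
a=cv2.resize(p[103:163,95:175],(400*1,300),interpolation=cv2.INTER_CUBIC); b=cv2.resize(p[103:163,485:565],(400,300),interpolation=cv2.INTER_CUBIC)
cv2.imwrite('pics/c5.png',np.hstack([a,b]))
E
```

```text
[ 0.468  -0.012   0.0735] [-6.2 -1.4  3.5]
plate (526.9, -8.6, 137.7, 201.8, 10.77) mould (539.4, -5.8, 93.9, 104.2, 10.58)
{'xmin': (-94.2, -0.11), 'xmax': (41.2, -0.74), 'ymax': (134.1, 0.14), 'ymin': (-134.0, -0.0)}
```

View pics/c5.png

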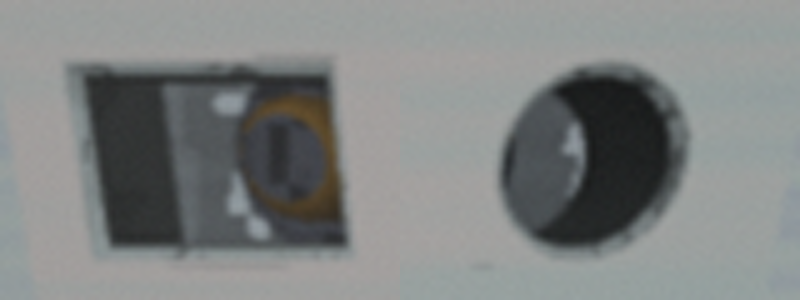

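Run:
```python
import cv2,numpy as np
p=cv2.imread('pics/w5.png').astype(int)
print('R-B'); print((p[112:158:2,500:532,2]-p[112:158:2,500:532,0]))
print('G'); print(p[112:158:3,500:532,1])
```

```text
R-B
[[ -1   0   0  -2   0  -2  -2  -2  -2  -1   0  -2  -1  -1  -2  -2   0  -2
   -1  -2  -1  -1  -1   0  -1  -2   1  -2  -1  -2  -3  -1]
 [  5   5   5   3   3   2   1   2   3   2   2   1   1   1   2   2   1   1
    1   3   1   0   2   1   0   0   0   0   0  -2   0   0]
 [  2   2   3   3   2   2   1   2   2   0   2   2   2   1   0   1   1   0
    0  -3  -3  -4  -6  -7  -7  -7  -8  -6  -6  -7  -8  -6]
 [  0  -1  -1  -1   0   0  -1  -1  -1   0  -1  -1  -2   0  -1  -2  -3  -6
   -6  -7  -5  -3  -3  -3  -4  -3  -3  -4  -5  -6  -7  -6]
 [ -5  -2  -4  -3  -2  -3  -4  -3  -3  -2  -3  -4  -5  -6  -7  -7  -5  -3
   -3  -1  -4  -3  -2   0   0  -2  -1  -2  -1  -1  -2  -4]
 [ -4  -5  -5  -6  -5  -5  -4  -5  -5  -4  -5  -6  -8  -8  -8  -7  -7  -4
   -3  -3  -2  -1  -1  -2  -3  -3  -2  -3  -4  -2  -2  -2]
 [ -2  -4  -4  -3  -3  -3  -3  -4  -4  -5  -8  -8  -8  -9  -9  -7  -8  -9
   -6  -2  -3  -2  -2  -2  -3  -2  -2  -4  -2  -2   0   0]
 [  0   0  -1   0   0   0  -1  -1  -5  -8  -9  -9  -8  -9  -9  -9  -9  -8
   -8  -7  -6   0  -3  -3  -2  -2  -2  -2  -2  -2  -1  -4]
 [ -2  -1  -1   0  -1  -2  -2  -
[... 3394 characters left out ...]
6  36  37  36  37  37  35  37  37]
 [160 163 160 161 160 151 128 103  82  76  77  79  80  80  80  78  67  56
   44  38  39  38  38  38  38  39  39  41  38  39  39  36]
 [161 162 160 160 162 160 159 145 129 107  88  74  69  61  50  43  42  39
   41  41  40  41  40  40  39  39  40  38  42  50  73 103]
 [161 160 162 161 161 160 161 162 162 156 149 134 116  98  81  68  58  52
   52  53  54  55  61  60  68  89 109 122 126 120 120 136]
 [160 161 160 161 160 162 160 160 161 159 160 160 161 158 152 144 140 139
  142 140 140 142 142 142 138 144 153 157 161 161 161 162]
 [159 158 159 159 161 160 160 161 160 159 160 160 160 160 161 161 160 160
  160 161 160 162 161 161 160 161 160 160 159 160 160 160]]
```

>>> move_arm(motion=[[0, 0, 0, -15, 0, 0, 87], [0, 0, 0, -18, 0, -45, 87], [0, 0, -8, -18, 10, -90, 87], [0, 0, -16, 0, 30, -100, 87], [0, 0, -24, 15, 50, -100, 87], [0, 0, -32, 25, 65, -100, 87], [0, 0, -40, 35, 80, -100, 87], [0, 0, -48, 45, 95, -100, 87], [0, 0, -56, 55, 110, -100, 87], [0, 0, -64, 65, 125, -100, 87], [0, 0, -72, 77, 136, -100, 87], [0, 0, -80, 77, 136, -100, 87]])

```text
time: 11.7
ee_pos: [0.5738, -0.1331, 0.1745]
eef_rot: [3.137, 0.002, 1.588]
contact_force: [-1.0, -0.2, 0.3]
finger_gap: 0.991
grasp_force: 0.0
```

>>> move_arm(motion=[[0, 0, -8, 0, 0, 0, 87], [0, 0, -9.9, 0, 0, 0, 87], [0, 0, -9.9, 0, 0, 0, 87]])

```text
time: 12.0
ee_pos: [0.5716, -0.1316, 0.1741]
eef_rot: [3.139, 0.001, 1.756]
contact_force: [0.2, 1.0, 0.4]
finger_gap: 0.99
grasp_force: 0.0
```

```bash
cat > b.py <<'E'
from h import *
s=manip.get_state(); t=np.radians(10.6); d=(np.array(s['ee_pos'][:2])-[.5447,-.0035])*1000
print('tcp bed',d@[np.cos(t),np.sin(t)],d@[-np.sin(t),np.cos(t)],s['ee_pos'][2],'yaw',np.degrees(s['eef_rot'][2]),s['contact_force'],s['time'])
E
python3 b.py; python3 k.py w6
```

```text
tcp bed 2.869158335342231 -130.9065808381918 0.17408620711583067 yaw 100.61259826408575 [0.21351168 0.9967415  0.4111444 ] 12.0
[ 0.5715 -0.1316  0.1739] [-0.3 -0.6  0.9]
plate (550.9, -38.5, 130.8, 132.3, 10.74) mould (547.1, -18.6, 104.4, 76.6, 10.78)
{'xmin': (-94.3, -0.06), 'xmax': (94.0, 0.03), 'ymax': (26.4, 0.11), 'ymin': (-134.4, 0.03)}
```

>>> move_arm(motion=[[0, 0, 0, 0, -3, 40, 87], [0, 0, 0, 0, -3, 80, 87], [0, 0, 0, 0, -3, 101, 87], [0, 0, 0, 0, -3, 101, 87], [0, 0, 0, 8, -3, 101, 87], [0, 0, 0, 13, -3, 101, 87], [0, 0, 0, 16, -3, 101, 87], [0, 0, 0, 18, -3, 101, 87], [0, 0, 0, 19, -3, 101, 87], [0, 0, 0, 20, -3, 101, 87], [0, 0, 0, 20, -3, 101, 87]])

```text
time: 13.15
ee_pos: [0.5653, -0.1139, 0.0728]
eef_rot: [3.14, 0.003, 1.757]
contact_force: [-0.1, -5.5, 4.9]
finger_gap: 0.994
grasp_force: 2.6
```

```bash
python3 b.py; python3 k.py w7
python3 - <<'E'
from h import *
p=shot('wrist')
for k in ('dowel_r','hole_round'):
    for r in spotter.place_of(p,k)[:3]: print(k,round(r['p'],2),np.round(r['pixel'],1),at_z(p,r['pixel'],.042 if k[0]=='d' else .046).round(4))
E
```

```text
tcp bed -0.04521326038878826 -112.27534372519197 0.07279909874577466 yaw 100.64092992640134 [-0.08556761 -5.46472496  4.90244024] 13.15
[ 0.5653 -0.1139  0.0728] [-0.  -5.3  5. ]
plate (554.3, -57.0, 131.8, 137.0, 10.77) mould (548.6, -26.4, 103.8, 59.8, 10.57)
{'xmin': (-94.1, -0.15), 'xmax': (93.9, -0.02), 'ymax': (8.9, -0.15), 'ymin': (-129.0, -0.41)}
dowel_r 0.62 [311.6 229.1] [ 0.5592 -0.0846  0.042 ]
hole_round 0.6 [313.5  53.7] [ 0.5452 -0.0054  0.046 ]
```

View pics/w7.png

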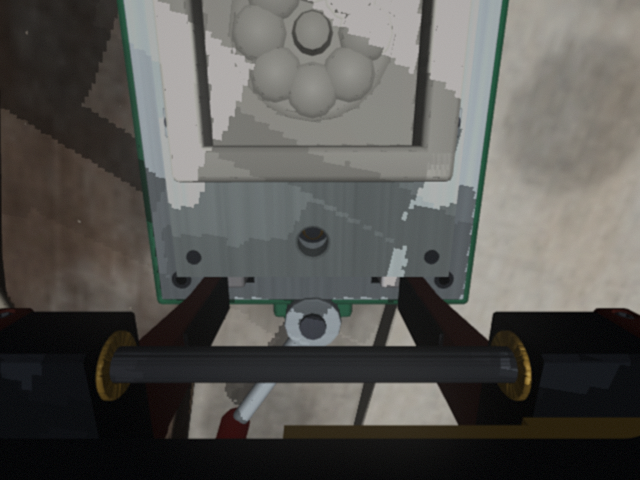

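```bash
cat > hole.py <<'E'
from h import *
import sys
u0,v0=int(sys.argv[1]),int(sys.argv[2])
p=shot('wrist'); g=p['image']; c=g[v0-22:v0+22,u0-24:u0+24]
print(c[::2,::2,1].astype(int)); print((c[...,2].astype(int)-c[...,0])[::2,::2].clip(0,99).max())
for v in (v0-15,v0,v0+15): print(v,(at_z(p,(u0,v),.06)*1000).round(1))
for x,y in ((560,-85.1),(559.8,-84)):
    for z in (.042,.0385):
        q=np.linalg.inv(p['c2w'])@[x/1e3,y/1e3,z,1]; k=p['K']@q[:3]; print((x,y,z),(k[:2]/k[2]).round(1))
E
python3 hole.py 313 240
```

```text
[[106 107 110 113 114 110  97  98  99  97  97  95  93  93  96  97  95  94
   94  96 101  98  95  94]
 [106 105 110 112 113 106 100  98  97  98  98  97  96  95  97  95  96  94
   93  96  98  98  96  95]
 [107 108 109 112 114 100  97  95  97  99  97  97  93  94  96  96  96  94
   94  96  99  97  96  94]
 [106 106 106 106 114 100  97  96  96  97  97  96  94  96  95  96  94  93
   95  95  97  97  97  95]
 [106 107 100  96  98  99  98  97  93  88  79  70  69  72  80  91  95  93
   95  95  97  96  95  94]
 [105 108  99  95  97  97  96  78  64  51  45  41  42  42  49  61  79  88
   94  94  97  97  96  94]
 [107 107  93  96  96  96  78  54  39  41  40  42  41  42  40  40  53  66
   88  95  98  98  96  95]
 [106 107  96  97  96  78  50  41  43  40  40  40  40  40  38  44  45  45
   70  92  96  98  95  93]
 [107 106  95  92  85  57  39  40  42  40  40  40  40  40  40  42  41  38
   49  76  97  97  96  94]
 [ 99 100  95  93  73  48  38  41  40  41  40  39  41  40  41  40  38  36
   44  68  90  98  97  93]
 [ 91  91  92  85  67  72  53  37  38  37  38  39  39  39  40  37  38  44
   69  57  82  9
[... 632 characters left out ...]
93  94  88  74  54  53  53  52  55  54  53  52  49  49  64
   79  89  94  96  94  94]
 [ 92  93  91  92  95  94  89  79  62  55  52  53  51  53  51  55  72  81
   87  94  94  98  94  93]
 [ 91  93  91  93  96  96  95  90  85  79  69  65  62  65  75  82  85  89
   91  93  94  96  94  93]
 [ 91  92  93  94  93  95  97  94  92  92  89  88  85  86  87  90  94  92
   93  91  97  94  93  92]
 [ 92  93  91  93  95  95  94  94  96  96  95  93  91  90  93  94  93  87
   93  95  94  95  93  92]]
25
225 [558.6 -78.   60. ]
240 [560. -85.  60.]
255 [561.3 -92.2  60. ]
(560, -85.1, 0.042) [313.  230.4]
(560, -85.1, 0.0385) [313.  228.7]
(559.8, -84, 0.042) [313.  228.3]
(559.8, -84, 0.0385) [313.  226.6]
```

>>> move_arm(motion=[[0, 0, 0, -5, 0, 0, 87], [0, 0, 0, -15, 0, 0, 87], [0, 0, 0, -15, 0, -50, 87], [0, 0, 0, -15, 0, -100, 87], [0, 0, 0, 10, -10, -130, 87], [0, 0, 0, 40, -20, -150, 60], [0, 0, 0, 60, -25, -170, 45], [0, 0, 0, 60, -25, -170, 45], [0, 0, 0, 60, -25, -170, 45], [0, 0, 0, 60, -25, -170, 45]])

```text
time: 14.4
ee_pos: [0.5284, -0.0588, 0.2406]
eef_rot: [-3.14, -0.0, 1.755]
contact_force: [-0.1, 0.5, -0.3]
finger_gap: 0.575
grasp_force: 0.0
```

```bash
python3 b.py; python3 k.py w8
python3 - <<'E'
from h import *
for n in ('wrist','scene','side'):
    p=shot(n); g=p['image'].astype(int); P=cloud(p)*1000
    m=(g[...,2]>90)&(g[...,2]>2*g[...,1])&(g[...,2]>2*g[...,0])&(P[...,2]>10)&(P[...,2]<80)&(np.hypot(P[...,0]-540,P[...,1]+220)<70)
    q=P[m]; print(n,m.sum(),q.min(0).round(1) if m.sum() else '',q.max(0).round(1) if m.sum() else '',np.median(q,0).round(1))
    t=q[q[:,2]>64]; 
    if len(t): print('top',((t.min(0)+t.max(0))/2).round(1),t.mean(0).round(1))
    for k,z in (('hole_round',.046),('hole_slot',.046),('dowel_r',.042),('lever_pivot',.019),('lever_grip',.044)):
        for r in spotter.place_of(p,k)[:1]: print(k,round(r['p'],2),np.round(r['pixel']),(at_z(p,r['pixel'],z)*1000).round(1))
E
```

```text
tcp bed -26.16739819754347 -51.340849474336444 0.2406282301982067 yaw 100.55629488965369 [-0.05703412  0.51402118 -0.33760214] 14.4
[ 0.5284 -0.0588  0.2404] [ 0.4  0.4 -0. ]
plate (544.6, -4.6, 130.5, 200.5, 10.68) mould (544.6, -4.9, 104.1, 103.7, 10.52)
{'xmin': (-94.4, -0.05), 'xmax': (93.8, 0.06), 'ymax': (134.6, -0.05), 'ymin': (-133.2, 0.1)}
wrist 14 [ 530.6 -239.4   66.8] [ 539.1 -234.9   69.6] [ 535.  -236.4   68.8]
top [ 534.8 -237.2   68.2] [ 534.9 -236.8   68.6]
hole_round 0.56 [340. 249.] [560.8 -85.3  46. ]
hole_slot 0.72 [343.  72.] [529.6  77.2  46. ]
dowel_r 0.96 [339. 247.] [560.5 -85.1  42. ]
lever_pivot 0.6 [332. 291.] [ 566.2 -144.5   19. ]
scene 125 [ 519.6 -242.2   22.4] [ 538.8 -223.2   75.1] [ 526.5 -233.6   57.7]
top [ 530.2 -231.5   69.7] [ 529.3 -231.8   69.1]
hole_round 0.78 [363. 255.] [550.3 -85.5  46. ]
hole_slot 0.94 [301. 242.] [523.2  67.7  46. ]
dowel_r 0.75 [365. 253.] [561.2 -87.7  42. ]
lever_pivot 0.77 [388. 262.] [ 574.8 -142.9   19. ]
lever_grip 0.97 [419. 280.] [ 536.8 -232.3   44. ]
side 218 [ 521.2 -245.4   19.6] [ 570.6 -154.7   70.8] [ 530.1 -239.    50.5]
top [ 531.2 -233.6   67.5] [ 531.1 -235.8   67.3]
hole_round 0.62 [358. 263.] [554.4 -83.6  46. ]
hole_slot 0.65 [326. 237.] [523.8  72.5  46. ]
dowel_r 0.71 [358. 264.] [553.2 -83.3  42. ]
lever_pivot 0.82 [377. 288.] [ 572.7 -158.2   19. ]
lever_grip 0.32 [257. 213.] [387.6 281.4  44. ]
```

>>> move_arm(motion=[[0, 0, 0, -45, -8, 0, 45], [0, 0, 0, -90, -16, 20, 45], [0, 0, 0, -135, -24, 40, 45], [0, 0, 0, -170, -28, 60, 45], [0, 0, 0, -170, -28, 80, 45], [0, 0, 0, -170, -28, 110, 45], [0, 0, 0, -170, -28, 140, 45], [0, 0, 0, -170, -28, 165, 45], [0, 0, 0, -170, -28, 182, 45], [0, 0, 0, -170, -28, 182, 45], [0, 0, 0, -170, -28, 182, 30], [0, 0, 0, -170, -28, 182, 30]])

```text
time: 16.55
ee_pos: [0.5331, -0.2307, 0.0609]
eef_rot: [3.14, 0.001, 1.756]
contact_force: [0.1, 0.8, 0.3]
finger_gap: 0.369
grasp_force: 0.0
```

```bash
python3 b.py
python3 - <<'E'
from h import *
s=manip.get_state(); print(s['ee_pos'],s['finger_gap']*87.8,s['grasp_force'])
T=T_tool(); Ri=T[:3,:3].T; o=T[:3,3]*1000
piv=np.array([571,-144.]); 
for a in np.arange(-114,-35,7.):
    h=piv+95*np.array([np.cos(np.radians(a)),np.sin(np.radians(a))]); print(a,h.round(1),(Ri@(np.append(h,o[2])-o)).round(1)[:2])
E
```

```text
tcp bed -53.245678437691176 -221.18861002763066 0.06087068867165998 yaw 100.59119003777725 [0.08728181 0.80432772 0.31877184] 16.55
[ 0.53305088 -0.23070872  0.06087069] 32.414474591112814 0.0
-114.0 [ 532.4 -230.8] [ 0.1 -0.7]
-107.0 [ 543.2 -234.8] [-5.9  9.2]
-100.0 [ 554.5 -237.6] [-10.7  19.8]
-93.0 [ 566.  -238.9] [-14.1  30.9]
-86.0 [ 577.6 -238.8] [-16.1  42.3]
-79.0 [ 589.1 -237.3] [-16.7  53.9]
-72.0 [ 600.4 -234.4] [-16.   65.5]
-65.0 [ 611.1 -230.1] [-13.8  76.9]
-58.0 [ 621.3 -224.6] [-10.2  87.9]
-51.0 [ 630.8 -217.8] [-5.3 98.4]
-44.0 [ 639.3 -210. ] [  0.8 108.3]
-37.0 [ 646.9 -201.2] [  8.1 117.3]
```

>>> move_arm(motion=[[0, 0, 0, -3, 6, 0, 30], [0, 0, 0, -6, 12, 0, 30], [0, 0, 0, -8.5, 18, 0, 30], [0, 0, 0, -10.7, 24, 0, 30], [0, 0, 0, -12.5, 29, 0, 30], [0, 0, 0, -14.1, 35, 0, 30], [0, 0, 0, -15.3, 41, 0, 30], [0, 0, 0, -16.1, 46, 0, 30], [0, 0, 0, -16.5, 52, 0, 30], [0, 0, 0, -16.7, 58, 0, 30], [0, 0, 0, -16.5, 64, 0, 30], [0, 0, 0, -16.5, 64, 0, 30]])

```text
time: 17.75
ee_pos: [0.5995, -0.2349, 0.0602]
eef_rot: [3.14, 0.001, 1.756]
contact_force: [-0.5, -0.1, 0.7]
finger_gap: 0.341
grasp_force: 0.2
```

```bash
python3 b.py; python3 k.py w9
```

```text
tcp bed 11.28187024178088 -237.5652277284218 0.06023524855002456 yaw 100.59087315140903 [-0.53586005 -0.07838416  0.73573635] 17.75
[ 0.5992 -0.2346  0.0601] [-0.6 -0.4  0. ]Traceback (most recent call last):
  File "k.py", line 5, in <module>
    print('plate',rect(P,.052,.1,r=.19),'mould',rect(P,.08,.1,r=.17))
                  ~~~~^^^^^^^^^^^^^^^^^
  File "h.py", line 19, in rect
    i=1+np.argmax(st[1:,4]); q=P[l==i][:,:2].astype(np.float32)
        ~~~~~~~~~^^^^^^^^^^
    return _wrapfunc(a, 'argmax', axis=axis, out=out, **kwds)
    return bound(*args, **kwds)
ValueError: attempt to get argmax of an empty sequence
```

```bash
cat > l.py <<'E'
from h import *
for n in ('scene','side'):
    p=shot(n); g=p['image'].astype(int); P=cloud(p)*1000
    m=(g[...,2]>90)&(g[...,2]>2*g[...,1])&(g[...,2]>2*g[...,0])&(P[...,2]>10)&(P[...,2]<75)&(np.hypot(P[...,0]-590,P[...,1]+220)<90)
    q=P[m]; print(n,m.sum(),np.median(q,0).round(1) if m.sum() else '')
    t=np.radians(10.6); u=(P[...,0]-544.5)*np.cos(t)+(P[...,1]+4)*np.sin(t); v=-(P[...,0]-544.5)*np.sin(t)+(P[...,1]+4)*np.cos(t)
    for a in (-75,75):
        k=(abs(u)<45)&(abs(v-a)<16)&(P[...,2]>20)&(P[...,2]<90); z=P[...,2][k]; c=np.polyfit(u[k],z,1); print(a,k.sum(),np.median(z).round(1),c.round(3))
    k=(abs(v)<50)&(abs(u)<50)&(P[...,2]>60)&(P[...,2]<95); print('mould rim',np.percentile(P[...,2][k],95))
E
python3 l.py
```

```text
scene 7 [ 588.4 -238.3   22.6]
-75 381 51.9 [-1.100e-02  5.152e+01]
75 353 51.4 [-4.0000e-03  5.1079e+01]
mould rim 81.49115180584054
side 177 [ 592.9 -244.    46.1]
-75 160 50.3 [-0.094 47.336]
75 11 51.3 [4.9000e-02 5.3048e+01]
mould rim 78.5210137286353
```

>>> move_arm(motion=[[0, 0, 0, 0.5, 6, 0, 30], [0, 0, 0, 1.5, 12, 0, 30], [0, 0, 0, 2.7, 17, 0, 30], [0, 0, 0, 4.5, 23, 0, 30], [0, 0, 0, 6.3, 28, 0, 30], [0, 0, 0, 8.7, 34, 0, 30], [0, 0, 0, 11.2, 39, 0, 30], [0, 0, 0, 14, 44, 0, 30], [0, 0, 0, 17.3, 49, 0, 30], [0, 0, 0, 20, 54, 0, 30], [0, 0, 0, 21, 55, 0, 30], [0, 0, 0, 21, 55, 0, 30]])

```text
time: 19.1
ee_pos: [0.6438, -0.2062, 0.0592]
eef_rot: [-3.132, 0.002, 1.757]
contact_force: [-15.9, -12.8, 4.9]
finger_gap: 0.345
grasp_force: 8.8
```

```bash
python3 b.py;python3 l.py
```

```text
tcp bed 60.12978543986413 -217.47950261040577 0.059161405083274034 yaw 100.69141931328721 [-15.93857916 -12.75847631   4.8529166 ] 19.1
scene 3 [ 632.1 -213.1   25.2]
-75 383 45.4 [5.0000e-03 4.5269e+01]
75 353 45.4 [-2.0000e-03  4.5161e+01]
mould rim 75.46271135557791
side 154 [ 636.4 -217.6   46.6]
-75 243 44.0 [-2.0000e-03  4.3993e+01]
75 11 44.4 [-0.099 40.408]
mould rim 72.30677158796479
```

>>> move_arm(motion=[[0, 0, 0, -2, -3, 0, 34], [0, 0, 0, -2, -4, 0, 45], [0, 0, 0, -2, -4, 0, 45], [0, 0, 0, -2, -4, -40, 45], [0, 0, 0, -2, -4, -80, 45], [0, 0, 0, 30, -30, -120, 45], [0, 0, 0, 70, -60, -160, 45], [0, 0, 0, 110, -90, -180, 45], [0, 0, 0, 140, -105, -200, 45], [0, 0, 0, 140, -105, -200, 45], [0, 0, 0, 140, -105, -200, 45]])

```text
time: 20.3
ee_pos: [0.5198, -0.0842, 0.2615]
eef_rot: [3.138, 0.001, 1.758]
contact_force: [-0.5, -1.2, -0.8]
finger_gap: 0.515
grasp_force: 0.0
```

```bash
python3 b.py; python3 l.py
python3 - <<'E'
from e import *
p=shot('wrist'); P=cloud(p)
print(rect(P,.038,.1,r=.19),rect(P,.06,.1,r=.17)); print(edges(P,10.6,c=(544.5,-3)))
for k,z in (('dowel_r',.042),('hole_round',.03),('lever_grip',.044)):
    for r in spotter.place_of(p,k)[:1]: print(k,round(r['p'],2),(at_z(p,r['pixel'],z)*1000).round(1))
E
```

```text
tcp bed -39.28523853375878 -74.77769425609966 0.2614784911062513 yaw 100.71083565952144 [-0.4750208  -1.19498097 -0.78929855] 20.3
scene 106 [ 633.3 -211.8   55.9]
-75 379 45.2 [4.0000e-03 4.4987e+01]
75 352 45.6 [-3.0000e-03  4.5222e+01]
mould rim 75.32682925370365
side 193 [ 634.7 -216.6   50. ]
-75 242 44.0 [-0.    43.893]
75 10 44.3 [4.1000e-02 4.6404e+01]
mould rim 72.34039421128617
(544.6, -4.9, 130.3, 200.9, 10.78) (544.7, -5.3, 104.0, 103.5, 10.78)
{'xmin': (np.float64(-94.3), np.float64(-0.03)), 'xmax': (np.float64(93.9), np.float64(0.01)), 'ymax': (np.float64(123.9), np.float64(0.08)), 'ymin': (np.float64(-134.0), np.float64(0.05))}
dowel_r 0.89 [557.7 -85.6  42. ]
hole_round 0.75 [562.9 -87.   30. ]
```

```bash
python3 -c "
from plant import manip; print(manip.sign_off())"
```

```text
the job is handed in; nothing more can be done
None
```

The job is handed in at about 20 s of the 67 s. Camera readings show the plate flat on the steel, over both dowels as near as the cameras can tell, and the lever at or very near its stop. I was not shown the judge's verdict.

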